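Move up the spacer stock on the jetting rail

ROBOT

A 6-joint arm with a two-finger parallel gripper is mounted at the origin on the work surface. World frame = base frame: x ahead of the robot, y to its left, z up, the work surface at z = 0. Lengths are in mm, angles in rad, forces in N, time in s.
With the tool pointing down it reaches from about 250 to 775 mm from the base axis. Payload 4 kg.
Tool frame: the origin (TCP) lies on the centre line of the jaws, within the pads' length; the fingertips stand 19 mm ahead of it and the grasp point (between the pads) is the TCP; z points along the fingers, y is the line along which they close (so a half turn about z gives the same grasp; the last joint's range is limited). The gripper opens to 85 mm and grips with 20 to 120 N. Pads are 22 mm wide; open, the fingers measure 114 mm over their backs; the gripper's body (76 mm by 85 mm) begins 54 mm behind the grasp point. The pads swing forward as they close: fully open they stand 13 mm farther back than shut.
Start: joints at [-1.263, 0.087, 1.371, -0, 1.684, -0.103], TCP at [219.637, -504.257, 250.341] pointing down, gripper open.
Joint ranges: [-3.1, 3.1], [-0.76, 2.03], [0.27, 2.55], [-1.08, 4.22], [0.17, 2.65], [-2.57, 2.57]. Speed limits (rad/s): [2.79, 2.79, 3.14, 3.14, 3.14, 3.14].

INTERFACE

Orientations are given as [roll, pitch, yaw] about the fixed x, y, z axes, in that order (R = Rz(yaw) Ry(pitch) Rx(roll)).
In Python, from cell import manip gives the robot as it stands.
- The arm moves only by the tool play_rows, never from a script. Its argument "steps" is a list of rows, each an object of numbers: "fingers": the opening in per cent of the stroke, from 0 (shut) to 100 (fully open); "x", "y", "z": the shift along the world's x, y, z in cm; "yaw": the turn about the world's z in rad. A call has exactly 5 rows; each row shifts and turns the commanded pose from where the row before left it; what a row does not reach is not made up. A row lasts 1/10 s, in which the tool goes at most 50 mm and 8.59 degrees, less where a joint would pass 70% of its speed; a pose out of reach is approached as far as the arm can. A call with a gripper value outside its range is refused whole. The fingers move at their own pace and stop on an object; "grip_force" is the grip in N (left out, the last holds). Time passes only in rows, so rows that do not move let the fingers close, or fill a call up. It gives the time, the measured TCP pose, the force, the opening and the grip force at its end, in the units of the state.
- manip.sense(): the state, without advancing time (a new reading comes with each control period).
- manip.grab_frame(name): name is "side" or "top"; returns a dict with "img" (400x640x3 uint8, red, green, blue), "fx", "fy", "cx", "cy" (pixels), "eye" and "attitude" of the camera in the world. Camera axes: x right, y up, looking along -z (the intrinsics and any distortion apply to the point x, -y, -z); pixel columns grow to the right and rows downward; lengths in mm; the calibration is good to about 2 mm. A picture is of the moment at which its call begins. There is no depth.
- manip.close_job(): hands the job in; it is judged then, once.
The state is a dict: "time": time; "qpos": joint angles; "joint_velocities": joint speeds; "joint_efforts": joint torques, N m; "eef_pos": TCP position; "orientation": TCP orientation; "contact_force": force on the tool from outside, world axes, zero at the start; "ft_torque": the same for the moment, N m; "gripper_width": finger opening in mm; "gripper_force": force on a finger pad.
Only numpy, scipy, OpenCV 4.12 (cv2) and the standard library are available. Lean on these libraries where they do the work, as an engineer would, in place of code of your own. Each camera call takes 0.05 s, during which the arm holds its last target. There are 200 camera calls.

TASK

The front spacer of the row on the stock rail has been used up: with the fingertips, push the remaining four aluminium spacers along the rail as one train until the front one is fully home against the end stop and all four sit tight against each other. Push only on the hindmost spacer, keep the row together on the way, and do not grip or lift any of them. Leave the other parts on the shelf where they stand, and finish clear of everything.

Things in the scene. Friction and masses are not known exactly. Their poses are not given: they have to be found in the camera images.
- rail: Dark steel channel fixed to the shelf, 55 mm wide (its x), running along its y from the open end at -175 mm to the end stop's face at +140 mm. Origin on the centre line at shelf level. Floor 8 mm above the shelf; side lips 6 mm thick, 14 mm high over the shelf, 43 mm clear between. z up. Its y lies within 43 degrees of the world's y, stop to the robot's left.
- rail_stop (a point): Point on the face of the end stop (a block across the rail's +y end, 15 mm thick, 36 mm high over the shelf) that the front spacer must meet: on the channel's centre line at the height of its floor, 8 mm above the shelf. Axes as the rail's.
- spacer1: Aluminium spacer, loose block 40 x 40 mm, 22 mm high (the four differ in height), 20 mm upright bore, 46 to 86 g, flat on the channel floor. Origin at the centre of its underside; axes start as the rail's. The four start in one touching row in any order, 50 to 100 mm short of the stop, at least 50 mm of empty channel behind the rear one.
- spacer2: Aluminium spacer, loose block 40 x 40 mm, 25 mm high (the four differ in height), 20 mm upright bore, 52 to 98 g, flat on the channel floor. Origin at the centre of its underside; axes start as the rail's. The four start in one touching row in any order, 50 to 100 mm short of the stop, at least 50 mm of empty channel behind the rear one.
- spacer3: Aluminium spacer, loose block 40 x 40 mm, 28 mm high (the four differ in height), 20 mm upright bore, 59 to 109 g, flat on the channel floor. Origin at the centre of its underside; axes start as the rail's. The four start in one touching row in any order, 50 to 100 mm short of the stop, at least 50 mm of empty channel behind the rear one.
- spacer4: Aluminium spacer, loose block 40 x 40 mm, 31 mm high (the four differ in height), 20 mm upright bore, 65 to 121 g, flat on the channel floor. Origin at the centre of its underside; axes start as the rail's. The four start in one touching row in any order, 50 to 100 mm short of the stop, at least 50 mm of empty channel behind the rear one.
- canister: Bystander: screw-top brass canister, 54 mm across, 67 mm high, upright and loose. Origin at the centre of its underside. The four bystanders stand in any order, two each side of the rail, their centres 105 mm or more from its centre line.
- float_bowl: Bystander: pale blue open carburetor float bowl with two ears, 68 mm over the ears, 36 mm high, loose. Origin at the centre of its underside.
- adapter: Bystander: black steel intake adapter, a short tube on a round flange, 54 mm across, 45 mm high, loose. Origin at the centre of its underside.
- choke_knob: Bystander: red plastic choke knob standing on its wide end, 36 mm across, 38 mm high with its stud, loose. Origin at the centre of its underside.
Mind the look-alikes: they are no part of the job. What is shaped like the spacer2 but purple or yellow is not meant.

How it is judged:
By the outcome, as a careful person would: the job done as asked, in the order asked, and still so for the second after the job is handed in, with the robot touching nothing.
It also fails if it takes over 34 s, if anything falls off the work surface, if the arm or the gripper's body presses on something with over 40 N, if the wrist force passes 120 N, or if a joint passes its speed limit or range.

## Working session

There is one attempt and no reset: what is moved stays moved. The work goes in short steps, Python scripts to look and compute and a tool call to move; the robot and the scene stay as the last step left them, time stands still between calls to the robot, and variables do not carry over. Pictures are saved under pics/ and viewed, at most 10 in all, crops included, and the job is handed in when it is done.

Besides the shell and the picture viewer there is one more tool, called after ">>>" by a JSON object that holds its "fn" and its "kwargs". play_rows: Moves the arm, as the interface text tells. Its arguments: {"type":"object","properties":{"steps":{"type":"array","items":{"type":"object","properties":{"fingers":{"type":"number"},"x":{"type":"number"},"y":{"type":"number"},"z":{"type":"number"},"yaw":{"type":"number"}}}},"grip_force":{"type":"number"}},"required":["steps"]}

```bash
mkdir -p pics; python3 - <<'E'
from cell import manip
import cv2
for n in("top","side"):
    f=manip.grab_frame(n); cv2.imwrite(f"pics/{n}0.png",f["img"][...,::-1])
    print({k:v for k,v in f.items() if k!="img"})
print(manip.sense())
E
```

```text
{'fx': 465.05016536886734, 'fy': 465.05016536886734, 'cx': 321.26759060205535, 'cy': 201.43604528498977, 'eye': array([464.17255561,  28.84424837, 892.04654324]), 'attitude': array([ 0.13087854, -0.00635064, -1.59752375])}
{'fx': 502.83916505159465, 'fy': 502.83916505159465, 'cx': 323.4739222310368, 'cy': 200.69179586596715, 'eye': array([  52.8292349 , -495.82020299,  518.51870733]), 'attitude': array([ 0.98137941, -0.00225432, -0.78388745])}
{'time': 0.1, 'qpos': array([-1.26311383e+00,  8.79224951e-02,  1.37213120e+00, -6.42433567e-06,
        1.68358584e+00, -1.03067652e-01]), 'joint_velocities': array([ 0.00039044, -0.00145442, -0.00372692, -0.00155384, -0.00031298,
        0.0004998 ]), 'joint_efforts': array([ 2.82499670e-03, -3.53014612e+01, -3.14219677e+01, -1.30391909e-04,
        7.91513070e-03, -7.59999210e-06]), 'eef_pos': array([ 219.49885879, -503.85441479,  249.21925149]), 'orientation': array([-3.13955597e+00, -2.04243146e-04,  4.10749222e-01]), 'contact_force': array([-0.52602656, -0.03825135, -0.4186626 ]), 'ft_torque': array([-0.03167797,  0.0011751 ,  0.03500587]), 'gripper_force': 0.0, 'gripper_width': 85.36064445577384}
```

View pics/top0.png

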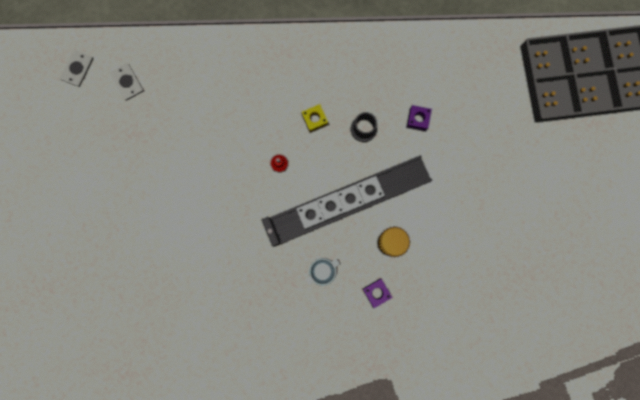

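View pics/side0.png

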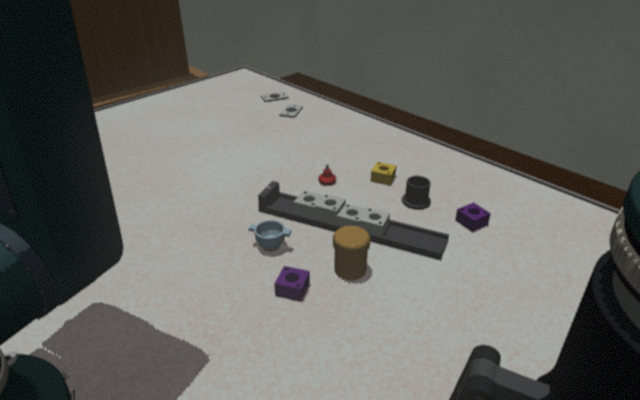

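Top view: the rail runs from its stop at about (270,231) to its open end at about (426,169). The four spacers have their bores at about (310,214), (331,206), (351,198) and (370,190). I'll measure this more closely on an enlarged crop.

```bash
cat > h.py <<'E'
import numpy as np, cv2
from scipy.spatial.transform import Rotation as R
def w(f,u,v,z):
    d=np.array([(u-f["cx"])/f["fx"],-(v-f["cy"])/f["fy"],-1.])
    d=R.from_euler("xyz",f["attitude"]).apply(d); e=np.array(f["eye"])
    return (e+d*(z-e[2])/d[2])[:2]
def p(f,X):
    c=R.from_euler("xyz",f["attitude"]).inv().apply(np.array(X,float)-f["eye"])
    return np.c_[f["cx"]+f["fx"]*c[:,0]/-c[:,2], f["cy"]-f["fy"]*c[:,1]/-c[:,2]]
E
python3 - <<'E'
from h import *
from cell import manip
f=manip.grab_frame("top")
im=f["img"][145:255,255:440]
cv2.imwrite("pics/c1.png",cv2.resize(im,None,fx=4.3,fy=4.3,interpolation=cv2.INTER_CUBIC)[...,::-1])
for u,v,z in[(310,214,33),(331,206,33),(351,198,33),(370,190,33),(421,156,14),(432,181,14),(264,219,36),(275,244,14)]:print(u,v,w(f,u,v,z).round(1))
E
```

```text
310 214 [554.1  41.9]
331 206 [568.    2.5]
351 198 [582.1 -35.3]
370 190 [596.3 -71.3]
421 156 [ 663.1 -174.8]
432 181 [ 613.6 -193.2]
264 219 [546.7 127. ]
275 244 [501.1 109.3]
```

View pics/c1.png

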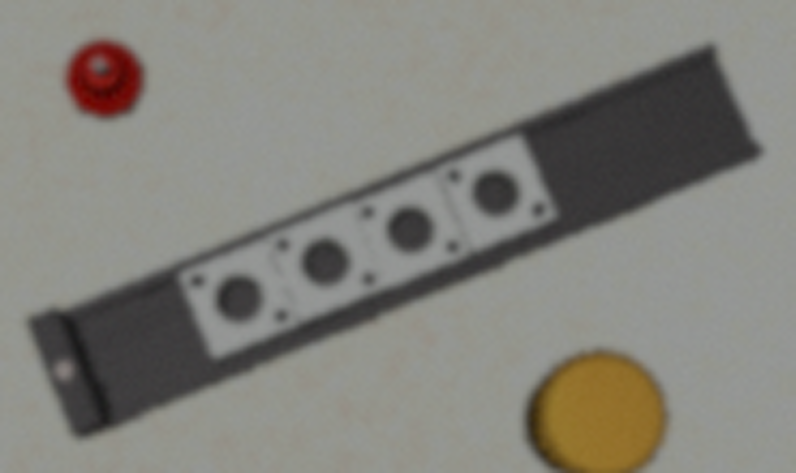

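```bash
python3 - <<'E'
from h import *
from cell import manip
from scipy.optimize import least_squares
f=manip.grab_frame("top")
P=np.array([(713,45),(762,152),(30,318),(78,437)])/4.3+[255,145]
M=np.array([(27.5,-175,14),(-27.5,-175,14),(27.5,155,36),(-27.5,155,36)])
def T(q,M): return np.c_[R.from_euler("z",q[2]).apply(M)+[q[0],q[1],0]]
g=lambda q:(p(f,T(q,M))-P).ravel()
s=least_squares(g,[575,-30,.38]);q=s.x;print(q,s.fun.round(2))
np.save("q.npy",q)
loc=lambda u,v,z:R.from_euler("z",-q[2]).apply(np.r_[w(f,u/4.3+255,v/4.3+145,z)-q[:2],0])[:2]
for u,v in[(522,132),(557,215),(180,270),(213,360),(496,193),(410,230),(325,262),(240,299)]:print(u,v,loc(u,v,35).round(1))
for y in(-175,-130,-115,-20):print(y,T(q,np.array([[0,y,0]])).round(1))
# bystanders
for n,u,v,z in[("can",395,241,67),("bowl",323,271,36),("adapt",364,126,45),("knob",279,163,30)]:
  print(n,R.from_euler("z",-q[2]).apply(np.r_[w(f,u,v,z)-q[:2],0])[:2].round(0))
E
```

```text
[ 5.76797492e+02 -2.24457399e+01  3.70360610e-01] [ 0.54 -0.84  0.96  0.15 -0.71  0.33 -0.72  0.25]
522 132 [ 20.5 -74.2]
557 215 [-18.8 -73.5]
180 270 [22.  86.3]
213 360 [-19.4  88. ]
496 193 [  0.2 -53. ]
410 230 [ -0.3 -12.1]
325 262 [ 1.1 27.2]
240 299 [ 0.4 67.2]
-175 [[ 640.1 -185.6    0. ]]
-130 [[ 623.9 -143.6    0. ]]
-115 [[ 618.4 -129.6    0. ]]
-20 [[584.  -41.1   0. ]]
can [-104.  -51.]
bowl [-104.   86.]
adapt [115. -89.]
knob [114.  85.]
```

>>> {"fn": "play_rows", "kwargs": {"steps": [{"fingers":0,"x":2.7,"y":2.4,"z":-0.6,"yaw":-0.04},{"fingers":0,"x":2.7,"y":2.4,"z":-0.6},{"fingers":0,"x":2.7,"y":2.4,"z":-0.6},{"fingers":0,"x":2.7,"y":2.4,"z":-0.6},{"fingers":0,"x":2.7,"y":2.4,"z":-0.6}]}}

```text
schema error: expected keys fingers, x, y, z, yaw
```

>>> {"fn": "play_rows", "kwargs": {"steps": [{"fingers":0,"x":2.7,"y":2.4,"z":-0.6},{"fingers":0,"x":2.7,"y":2.4,"z":-0.6},{"fingers":0,"x":2.7,"y":2.4,"z":-0.6},{"fingers":0,"x":2.7,"y":2.4,"z":-0.6},{"fingers":0,"x":2.7,"y":2.4,"z":-0.6}]}}

```text
schema error: expected keys fingers, x, y, z, yaw
```

>>> {"fn": "play_rows", "kwargs": {"steps": [{"fingers":0,"x":2.7,"y":2.4,"z":-0.6},{"fingers":0,"x":2.7,"y":2.4,"z":-0.6},{"fingers":0,"x":2.7,"y":2.4,"z":-0.6},{"fingers":0,"x":2.7,"y":2.4,"z":-0.6},{"fingers":0,"x":2.6,"y":2.4,"z":-0.6}]}}

```text
schema error: expected keys fingers, x, y, z, yaw
```

All five keys are required in every row.

>>> {"fn": "play_rows", "kwargs": {"steps": [{"fingers":0,"x":2.7,"y":2.4,"z":-0.6,"yaw":-0.04},{"fingers":0,"x":2.7,"y":2.4,"z":-0.6,"yaw":0},{"fingers":0,"x":2.7,"y":2.4,"z":-0.6,"yaw":0},{"fingers":0,"x":2.7,"y":2.4,"z":-0.6,"yaw":0},{"fingers":0,"x":2.7,"y":2.4,"z":-0.6,"yaw":0}]}}

```text
time: 0.7
eef_pos: [355.4, -383.1, 219.9]
orientation: [-3.141, 0.0, 0.371]
contact_force: [0.8, 0.3, -0.1]
gripper_width: 12.1
gripper_force: 0.0
```

>>> {"fn": "play_rows", "kwargs": {"steps": [{"fingers":0,"x":2.7,"y":2.4,"z":-0.6,"yaw":0},{"fingers":0,"x":2.7,"y":2.4,"z":-0.6,"yaw":0},{"fingers":0,"x":2.7,"y":2.4,"z":-0.6,"yaw":0},{"fingers":0,"x":2.7,"y":2.4,"z":-0.6,"yaw":0},{"fingers":0,"x":2.7,"y":2.4,"z":-0.6,"yaw":0}]}}

```text
time: 1.2
eef_pos: [490.5, -263.0, 189.9]
orientation: [-3.141, 0.0, 0.371]
contact_force: [0.3, -0.0, -0.8]
gripper_width: -0.4
gripper_force: 0.0
```

>>> {"fn": "play_rows", "kwargs": {"steps": [{"fingers":0,"x":2.7,"y":2.4,"z":-1.2,"yaw":0},{"fingers":0,"x":2.7,"y":2.4,"z":-1.2,"yaw":0},{"fingers":0,"x":2.7,"y":2.4,"z":-1.2,"yaw":0},{"fingers":0,"x":2.7,"y":2.4,"z":-1.2,"yaw":0},{"fingers":0,"x":2.5,"y":2.4,"z":-1.2,"yaw":0}]}}

```text
time: 1.7
eef_pos: [623.6, -143.1, 129.5]
orientation: [-3.142, 0.0, 0.371]
contact_force: [-0.3, 0.3, 0.4]
gripper_width: 0.2
gripper_force: 0.0
```

>>> {"fn": "play_rows", "kwargs": {"steps": [{"fingers":0,"x":0,"y":0,"z":-2,"yaw":0},{"fingers":0,"x":0,"y":0,"z":-2,"yaw":0},{"fingers":0,"x":0,"y":0,"z":-2,"yaw":0},{"fingers":0,"x":0,"y":0,"z":0,"yaw":0},{"fingers":0,"x":0,"y":0,"z":0,"yaw":0}]}}

```text
time: 2.2
eef_pos: [622.3, -144.2, 70.0]
orientation: [-3.141, 0.001, 0.371]
contact_force: [-0.5, -0.7, 0.5]
gripper_width: -0.1
gripper_force: 0.0
```

```bash
python3 - <<'E'
from h import *
from cell import manip
f=manip.grab_frame("side");s=manip.sense();q=np.load("q.npy")
cv2.imwrite("pics/c2.png",cv2.resize(f["img"][100:290,230:480],None,fx=3,fy=3,interpolation=cv2.INTER_CUBIC)[...,::-1])
e=s["eef_pos"];l=R.from_euler("z",-q[2]).apply(e-[q[0],q[1],0]);print(e,"local",l,s["gripper_width"])
for z in(e[2]-19,e[2]-32,0):print((p(f,[[e[0],e[1],z]])-[230,100])*3)
E
```

```text
[ 623.08852504 -144.47612523   71.21643287] local [  -1.01673871 -130.51145887   71.21643287] 0.27920411502391573
[[571.85187636 350.65610234]]
[[569.19122311 370.3934236 ]]
[[561.44567101 427.85166248]]
```

View pics/c2.png

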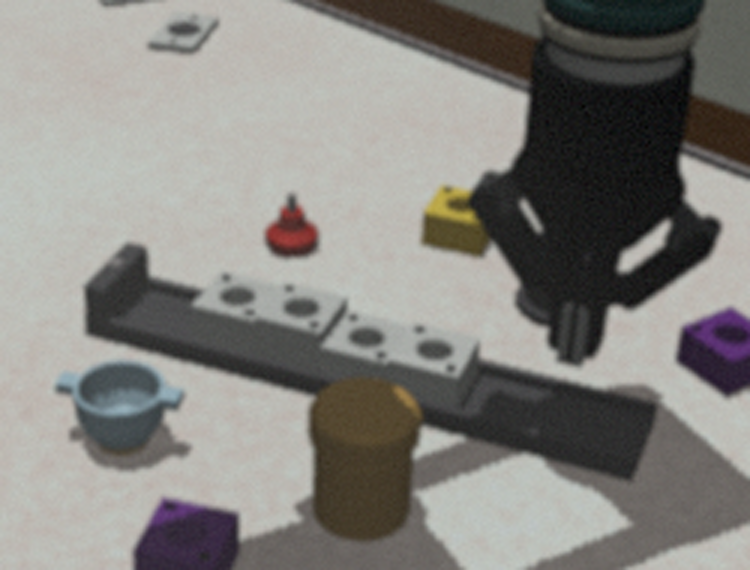

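The side view shows shut fingertips hanging over the centre of the empty channel, with the tip at crop pixel (575,360), about 19 mm below the TCP. The linkage clears the spacers. Next I'll lower the tips into the channel.

>>> {"fn": "play_rows", "kwargs": {"steps": [{"fingers":0,"x":0.1,"y":0,"z":-1,"yaw":0},{"fingers":0,"x":0,"y":0,"z":-1,"yaw":0},{"fingers":0,"x":0,"y":0,"z":-0.8,"yaw":0},{"fingers":0,"x":0,"y":0,"z":-0.7,"yaw":0},{"fingers":0,"x":0,"y":0,"z":0,"yaw":0}]}}

```text
time: 2.75
eef_pos: [622.5, -143.9, 33.3]
orientation: [-3.139, 0.003, 0.371]
contact_force: [-0.4, 0.1, 0.3]
gripper_width: 0.1
gripper_force: 0.0
```

>>> {"fn": "play_rows", "kwargs": {"steps": [{"fingers":0,"x":-0.25,"y":0.65,"z":0,"yaw":0},{"fingers":0,"x":-0.25,"y":0.65,"z":0,"yaw":0},{"fingers":0,"x":-0.25,"y":0.65,"z":0,"yaw":0},{"fingers":0,"x":-0.25,"y":0.65,"z":0,"yaw":0},{"fingers":0,"x":-0.11,"y":0.28,"z":0,"yaw":0}]}}

```text
time: 3.25
eef_pos: [612.3, -114.4, 35.6]
orientation: [3.142, -0.0, 0.372]
contact_force: [0.1, -0.0, -0.7]
gripper_width: -0.5
gripper_force: 0.0
```

>>> {"fn": "play_rows", "kwargs": {"steps": [{"fingers":0,"x":-0.06,"y":0.15,"z":0,"yaw":0},{"fingers":0,"x":-0.06,"y":0.15,"z":0,"yaw":0},{"fingers":0,"x":-0.06,"y":0.15,"z":0,"yaw":0},{"fingers":0,"x":-0.06,"y":0.15,"z":0,"yaw":0},{"fingers":0,"x":-0.06,"y":0.15,"z":0,"yaw":0}]}}

```text
time: 3.75
eef_pos: [609.5, -108.0, 35.3]
orientation: [3.141, 0.0, 0.371]
contact_force: [-0.3, 0.3, 0.3]
gripper_width: -0.2
gripper_force: 0.0
```

>>> {"fn": "play_rows", "kwargs": {"steps": [{"fingers":0,"x":-0.06,"y":0.15,"z":0,"yaw":0},{"fingers":0,"x":-0.06,"y":0.15,"z":0,"yaw":0},{"fingers":0,"x":-0.06,"y":0.15,"z":0,"yaw":0},{"fingers":0,"x":-0.06,"y":0.15,"z":0,"yaw":0},{"fingers":0,"x":-0.06,"y":0.15,"z":0,"yaw":0}]}}

```text
time: 4.25
eef_pos: [606.8, -100.9, 35.6]
orientation: [3.14, -0.0, 0.371]
contact_force: [0.9, -1.8, -0.0]
gripper_width: 0.3
gripper_force: 1.0
```

```bash
cat > st.py <<'E'
from h import *
from cell import manip
s=manip.sense();q=np.load("q.npy")
r=R.from_euler("z",-q[2]);print(s["time"],"local",r.apply(s["eef_pos"]-[q[0],q[1],0]).round(1),"F",r.apply(s["contact_force"]).round(1))
E
python3 st.py
```

```text
4.25 local [ -0.4 -84.   35.6] F [ 0.2 -2.  -0. ]
```

>>> {"fn": "play_rows", "kwargs": {"steps": [{"fingers":0,"x":-0.07,"y":0.19,"z":0,"yaw":0},{"fingers":0,"x":-0.07,"y":0.19,"z":0,"yaw":0},{"fingers":0,"x":-0.07,"y":0.19,"z":0,"yaw":0},{"fingers":0,"x":-0.07,"y":0.19,"z":0,"yaw":0},{"fingers":0,"x":-0.07,"y":0.19,"z":0,"yaw":0}]}}

```text
time: 4.75
eef_pos: [603.0, -90.8, 35.4]
orientation: [3.141, -0.0, 0.371]
contact_force: [0.8, -2.5, -0.4]
gripper_width: 0.2
gripper_force: 1.0
```

>>> {"fn": "play_rows", "kwargs": {"steps": [{"fingers":0,"x":-0.07,"y":0.19,"z":0,"yaw":0},{"fingers":0,"x":-0.07,"y":0.19,"z":0,"yaw":0},{"fingers":0,"x":-0.07,"y":0.19,"z":0,"yaw":0},{"fingers":0,"x":-0.07,"y":0.19,"z":0,"yaw":0},{"fingers":0,"x":-0.07,"y":0.19,"z":0,"yaw":0}]}}

```text
time: 5.25
eef_pos: [599.5, -81.3, 35.4]
orientation: [3.141, -0.0, 0.371]
contact_force: [1.2, -3.2, -0.2]
gripper_width: 0.0
gripper_force: 1.1
```

```bash
python3 st.py; python3 - <<'E'
from h import *
from cell import manip
f=manip.grab_frame("side")
cv2.imwrite("pics/c3.png",cv2.resize(f["img"][150:290,230:470],None,fx=3.2,fy=3.2,interpolation=cv2.INTER_CUBIC)[...,::-1])
E
```

```text
5.25 local [ -0.1 -63.1  35.4] F [-0.  -3.4 -0.2]
```

View pics/c3.png

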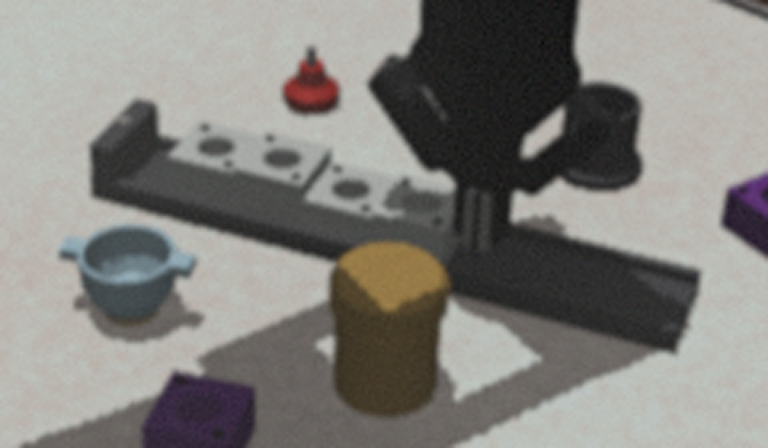

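The four spacers at crop pixels (215,145) to (420,200) are moving as one row, with the fingertips behind the rear one at (475,215). About 30 mm is left to go.

>>> {"fn": "play_rows", "kwargs": {"steps": [{"fingers":0,"x":-0.07,"y":0.19,"z":0,"yaw":0},{"fingers":0,"x":-0.07,"y":0.19,"z":0,"yaw":0},{"fingers":0,"x":-0.07,"y":0.19,"z":0,"yaw":0},{"fingers":0,"x":-0.07,"y":0.19,"z":0,"yaw":0},{"fingers":0,"x":-0.07,"y":0.19,"z":0,"yaw":0}]}}

```text
time: 5.8
eef_pos: [596.0, -71.8, 35.3]
orientation: [3.142, 0.0, 0.371]
contact_force: [1.1, -2.3, -0.2]
gripper_width: -0.1
gripper_force: 1.1
```

>>> {"fn": "play_rows", "kwargs": {"steps": [{"fingers":0,"x":-0.07,"y":0.19,"z":0,"yaw":0},{"fingers":0,"x":-0.07,"y":0.19,"z":0,"yaw":0},{"fingers":0,"x":-0.07,"y":0.19,"z":0,"yaw":0},{"fingers":0,"x":-0.07,"y":0.19,"z":0,"yaw":0},{"fingers":0,"x":-0.07,"y":0.19,"z":0,"yaw":0}]}}

```text
time: 6.3
eef_pos: [592.5, -62.3, 35.3]
orientation: [3.141, -0.0, 0.371]
contact_force: [0.7, -1.5, -0.1]
gripper_width: 0.2
gripper_force: 1.1
```

>>> {"fn": "play_rows", "kwargs": {"steps": [{"fingers":0,"x":-0.04,"y":0.09,"z":0,"yaw":0},{"fingers":0,"x":-0.04,"y":0.09,"z":0,"yaw":0},{"fingers":0,"x":-0.04,"y":0.09,"z":0,"yaw":0},{"fingers":0,"x":-0.03,"y":0.09,"z":0,"yaw":0},{"fingers":0,"x":-0.04,"y":0.09,"z":0,"yaw":0}]}}

```text
time: 6.8
eef_pos: [590.6, -57.9, 35.3]
orientation: [3.142, 0.0, 0.371]
contact_force: [1.2, -2.1, -0.8]
gripper_width: -0.2
gripper_force: 1.1
```

```bash
python3 st.py
```

```text
6.8 local [  0.  -38.1  35.3] F [ 0.4 -2.4 -0.8]
```

Now in 1 mm rows until the force rises.

>>> {"fn": "play_rows", "kwargs": {"steps": [{"fingers":0,"x":-0.04,"y":0.09,"z":0,"yaw":0},{"fingers":0,"x":-0.04,"y":0.09,"z":0,"yaw":0},{"fingers":0,"x":-0.03,"y":0.09,"z":0,"yaw":0},{"fingers":0,"x":-0.04,"y":0.09,"z":0,"yaw":0},{"fingers":0,"x":-0.03,"y":0.09,"z":0,"yaw":0}]}}

```text
time: 7.3
eef_pos: [588.8, -53.4, 35.4]
orientation: [3.141, -0.0, 0.371]
contact_force: [1.2, -2.5, 0.3]
gripper_width: -0.4
gripper_force: 1.1
```

>>> {"fn": "play_rows", "kwargs": {"steps": [{"fingers":0,"x":-0.04,"y":0.09,"z":0,"yaw":0},{"fingers":0,"x":-0.03,"y":0.09,"z":0,"yaw":0},{"fingers":0,"x":-0.02,"y":0.06,"z":0,"yaw":0},{"fingers":0,"x":0,"y":0,"z":0,"yaw":0},{"fingers":0,"x":0,"y":0,"z":0,"yaw":0}]}}

```text
time: 7.8
eef_pos: [588.6, -52.7, 35.9]
orientation: [3.138, -0.001, 0.371]
contact_force: [1.9, -6.1, -0.0]
gripper_width: 0.1
gripper_force: 3.2
```

>>> {"fn": "play_rows", "kwargs": {"steps": [{"fingers":0,"x":-0.04,"y":0.09,"z":0,"yaw":0},{"fingers":0,"x":-0.03,"y":0.09,"z":0,"yaw":0},{"fingers":0,"x":-0.04,"y":0.09,"z":0,"yaw":0},{"fingers":0,"x":0,"y":0,"z":0,"yaw":0},{"fingers":0,"x":0,"y":0,"z":0,"yaw":0}]}}

```text
time: 8.3
eef_pos: [588.6, -52.4, 36.7]
orientation: [3.133, -0.002, 0.37]
contact_force: [2.5, -12.2, 0.6]
gripper_width: -0.1
gripper_force: 6.0
```

```bash
python3 st.py; python3 - <<'E'
from h import *
from cell import manip
f=manip.grab_frame("side")
cv2.imwrite("pics/c4.png",cv2.resize(f["img"][160:270,240:400],None,fx=5,fy=5,interpolation=cv2.INTER_CUBIC)[...,::-1])
E
```

```text
8.3 local [  0.2 -32.2  36.7] F [ -2.1 -12.3   0.6]
```

View pics/c4.png

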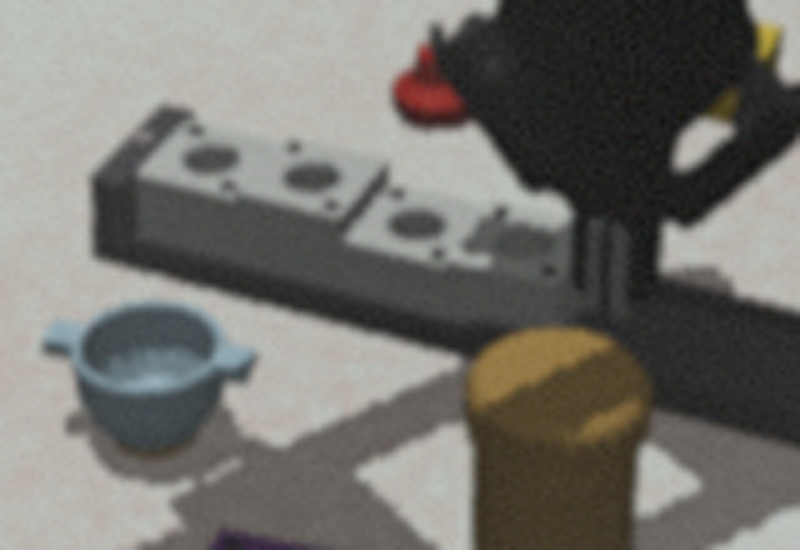

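The front spacer meets the stop face at crop pixel (140,190), and the row is tight. The force has risen to 12 N with no further travel, so I'll back off and lift clear.

>>> {"fn": "play_rows", "kwargs": {"steps": [{"fingers":0,"x":0.07,"y":-0.19,"z":0,"yaw":0},{"fingers":0,"x":0.11,"y":-0.28,"z":0,"yaw":0},{"fingers":0,"x":0.2,"y":-0.5,"z":0,"yaw":0},{"fingers":0,"x":0.35,"y":-0.9,"z":0,"yaw":0},{"fingers":0,"x":0.35,"y":-0.9,"z":0,"yaw":0}]}}

```text
time: 8.85
eef_pos: [597.7, -76.2, 35.1]
orientation: [-3.141, 0.0, 0.371]
contact_force: [-0.7, -0.4, -0.5]
gripper_width: 0.0
gripper_force: 0.0
```

>>> {"fn": "play_rows", "kwargs": {"steps": [{"fingers":0,"x":0,"y":0,"z":2,"yaw":0},{"fingers":0,"x":0,"y":0,"z":3,"yaw":0},{"fingers":0,"x":0,"y":0,"z":3,"yaw":0},{"fingers":0,"x":0,"y":0,"z":3,"yaw":0},{"fingers":0,"x":0,"y":0,"z":3,"yaw":0}]}}

```text
time: 9.35
eef_pos: [597.6, -76.4, 176.4]
orientation: [-3.141, 0.0, 0.371]
contact_force: [-0.6, 0.1, 0.3]
gripper_width: -0.4
gripper_force: 0.0
```

>>> {"fn": "play_rows", "kwargs": {"steps": [{"fingers":0,"x":-2.5,"y":-3.5,"z":1,"yaw":0},{"fingers":0,"x":-2.5,"y":-3.5,"z":1,"yaw":0},{"fingers":0,"x":-2.5,"y":-3.5,"z":1,"yaw":0},{"fingers":0,"x":-2.5,"y":-3.5,"z":0,"yaw":0},{"fingers":0,"x":-2.5,"y":-3.5,"z":0,"yaw":0}]}}

```text
time: 9.85
eef_pos: [471.8, -252.7, 206.1]
orientation: [3.141, -0.001, 0.371]
contact_force: [-0.8, -1.0, -0.1]
gripper_width: 0.3
gripper_force: 0.0
```

>>> {"fn": "play_rows", "kwargs": {"steps": [{"fingers":0,"x":-2.5,"y":-3.5,"z":0,"yaw":0},{"fingers":0,"x":-2.0,"y":-3,"z":0,"yaw":0},{"fingers":0,"x":-1,"y":-1,"z":0,"yaw":0},{"fingers":0,"x":0,"y":0,"z":0,"yaw":0},{"fingers":0,"x":0,"y":0,"z":0,"yaw":0}]}}

```text
time: 10.35
eef_pos: [418.1, -325.5, 205.3]
orientation: [-3.141, -0.001, 0.371]
contact_force: [-0.2, 1.0, -0.0]
gripper_width: 0.0
gripper_force: 0.0
```

```bash
python3 st.py; python3 - <<'E'
from h import *
from cell import manip
a=manip.grab_frame("side")["img"][165:260,250:400]; b=manip.grab_frame("top")["img"][145:255,250:440]
z=lambda i,k:cv2.resize(i,None,fx=k,fy=k,interpolation=cv2.INTER_CUBIC)
a=z(a,2.9);b=z(b,2.9)
W=max(a.shape[1],b.shape[1]);pad=lambda i:cv2.copyMakeBorder(i,0,0,0,W-i.shape[1],0)
cv2.imwrite("pics/c5.png",np.vstack([pad(a),pad(b)])[...,::-1])
E
```

```text
10.35 local [-257.6 -225.1  205.3] F [ 0.2  1.  -0. ]
```

View pics/c5.png

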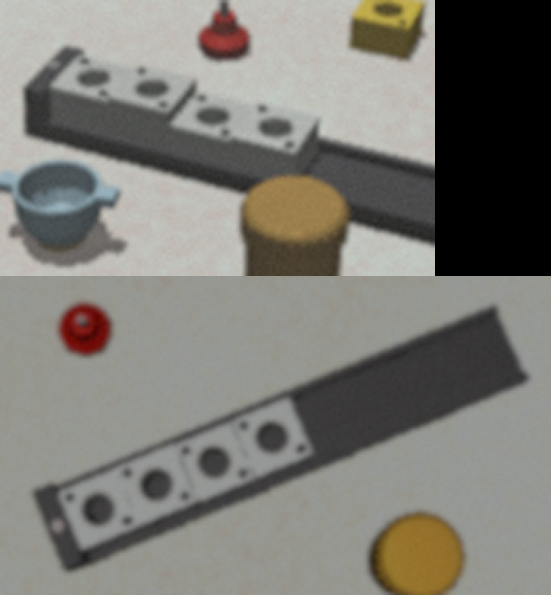

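Both views show the four spacers tight together against the stop. In the combined picture the front one meets it at about (65,515) and the rear edge is at about (300,430). The bystanders haven't moved and the arm is clear, so I'm handing in.

```bash
python3 -c "
from cell import manip
print(manip.close_job())"
```

```text
the job is handed in; nothing more can be done
None
```

I pushed the four spacers along the rail as one row; they now sit tight together with the front one against the end stop. The bystanders were not disturbed, the arm finished clear, and the job was handed in at about 10.5 s; no verdict came back.

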